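# Check the air pressure of a glaze-spray canister

## Task

Check the pressure in the blue glaze-spray canister: take the push-on gauge from the round wooden bat, press it straight down over the blue canister's valve stem until the red-capped rod stands clearly out of the top, and hold it there for a second. Then stand the gauge upright, back on the bat, and let go. Do not tip the gauge over on the way.

Things in the scene. Friction and masses are not known exactly. Their poses are not given: they have to be found in the camera images.
- gauge_grip (a point): Centre of the grip barrel of the loose push-on gauge (0.14 to 0.22 kg), 52 mm above its rim (underside), on its axis; z along the axis, upward as it stands. The bright aluminium barrel, diameter 28 mm, runs from 30 to 70 mm above the rim, above a wider black bell: grip the barrel from above. The red-capped rod comes out of its top: leave 90 mm from rim to palm.
- gauge_rim (a point): Centre of the gauge's rim (underside), on its axis; the gauge stands on this open end. Black hollow bell: outer diameter 44 mm, 30 mm high, bore diameter 36 mm, open below. In it hangs a round piston, diameter 26 mm, its face 6 mm above the rim. The stem may be up to 10 mm off the bell's axis and still press it well. Lowered over a stem, the rim is 26 mm above the shoulder when stem meets piston.
- rod (a joint): How far the gauge's red-capped rod stands out, m: 0 at rest (cap 74 mm above the rim), at most 0.014. Sprung: 0.6 N, plus 0.6 N per mm. After stem meets piston it rises 1 mm per mm lowered until the canister's hidden pressure balances it, then the stem sinks instead. On blue: 0.011 to 0.013, rim about 5 mm above the shoulder, 8 N press. Falls back when the gauge is lifted.
- tank_blue_tip (a point): Tip of the blue canister's brass valve stem (unpressed), on its axis, 147 mm above the work surface; z up. The fixed canister (diameter 84 mm) is painted blue; two like it are red and yellow. Its flat dark steel shoulder, diameter 52 mm, is 115 mm above the work surface; the stem, diameter 12 mm, stands 32 mm up from its middle. It is sprung: it starts to sink at 7.5 N and can sink 20 mm.
- bat: Fixed round wooden disc, diameter 170 mm, 12 mm thick, lying flat; origin at the centre of its underside, on the work surface. The gauge starts standing on it.
Not all that is in view belongs to the job. Of the things that look like the part that bears gauge_grip, the smallest one is meant. Of the things shaped like the bat, the wooden one is meant.

How it is judged:
By the outcome, as a careful person would: the job done as asked, in the order asked, and still so for the second after the job is handed in, with the robot touching nothing.
It also fails if it takes over 48 s, if anything falls off the work surface, if the arm or the gripper's body presses on something with over 40 N, if the wrist force passes 120 N, or if a joint passes its speed limit or range.

## Robot

A 6-joint arm with a two-finger parallel gripper is mounted at the origin on the work surface. World frame = base frame: x ahead of the robot, y to its left, z up, the work surface at z = 0. Lengths are in m, angles in rad, forces in N, time in s.
With the tool pointing down it reaches from about 0.275 to 1 m from the base axis. Payload 8.4 kg.
Tool frame: the origin (TCP) lies between the finger pads; the fingertips stand r.tip_reach ahead of it and the grasp point (between the pads) lies 3 mm ahead of it (r.tip_reach is the distance from the TCP to the fingertips, in m); z points along the fingers, y is the line along which they close (so a half turn about z gives the same grasp; the last joint's range is limited). The gripper opens to 85 mm and grips with 20 to 120 N. Pads are 22 mm wide; open, the fingers measure 114 mm over their backs; the gripper's body (76 mm by 85 mm) begins 54 mm behind the grasp point. The pads swing forward as they close: fully open they stand 13 mm farther back than shut.
Start: joints at [-1.311, 0.353, 1.633, -0, 1.155, -0.002], TCP at [0.162, -0.604, 0.253] pointing down, gripper open.
Joint ranges: [-2.63, 2.63], [-0.92, 2.1], [0.06, 2.66], [-1.3, 4.44], [0, 2.69], [-3.02, 3.02]. Speed limits (rad/s): [2.22, 2.22, 2.79, 3.14, 3.14, 3.14].

## Interface

Orientations are given as a unit quaternion [w, x, y, z].
In Python, from station import r gives the robot as it stands. The module is installed in compiled form; this text tells all that it offers.
- The arm moves only by the tool jog_arm, never from a script. Its argument "steps" is a list that holds one entry, the list of rows, each a list of 5 numbers: the closure in counts, from 0 (fully open) to 255 (shut), then the shift along the tool's x, y, z in cm, then the turn about the tool's z in rad. In form: [[[grip, x, y, z, turn], ...]]. A call has exactly 10 rows; each row is the pose to reach, as a shift and turn from the pose commanded when the call began, along the tool's axes at that moment; what a row does not reach only later rows make up. A row lasts 1/10 s, in which the tool goes at most 50 mm and 8.59 degrees, less where a joint would pass 70% of its speed; a pose out of reach is approached as far as the arm can. A call with a gripper value outside its range is refused whole. The fingers move at their own pace and stop on an object; "squeeze" is the grip in N (left out, the last holds). Time passes only in rows, so rows that repeat a pose let the fingers close, or fill a call up. It gives the time, the measured TCP pose, the force, the opening and the grip force at its end, in the units of the state.
- r.get_state(): the state, without advancing time (a new reading comes with each control period).
- r.capture(name): name is "side" or "top" or "wrist"; returns a dict with "frame" (420x560x3 uint8, red, green, blue), "vertical_fov" (degrees; the focal length in pixels is half the picture's height over the tangent of half this angle, whatever the lens; pixels are square), "cx", "cy" (the principal point, pixels), "k1" (the pictures are not rectified: a ray, as slopes to the right and down, at radius r is drawn at 1 + k1 r^2 times it, then the intrinsics apply), "R" (3x3) and "t" (3): a world point X has camera coordinates R X + t. Camera axes: x right, y down, z forward; pixel columns grow to the right and rows downward; lengths in m; the calibration is good to about 2 mm. A picture is of the moment at which its call begins. There is no depth.
- r.hand_in(): hands the job in; it is judged then, once.
The state is a dict: "clock": time; "qpos": joint angles; "joint_velocities": joint speeds; "joint_torque": joint torques, N m; "ee_pos": TCP position; "orientation": TCP orientation; "force": force on the tool from outside, world axes, zero at the start; "moment": the same for the moment, N m; "gripper_width": opening from 0.0 (shut) to 1.0 (fully open); "finger_force": force on a finger pad.
Only numpy, scipy, OpenCV 4.12 (cv2) and the standard library are available. Lean on these libraries where they do the work, as an engineer would, in place of code of your own. Each camera call takes 0.05 s, during which the arm holds its last target. There are 200 camera calls.

## Working session

There is one attempt and no reset: what is moved stays moved. The work goes in short steps, Python scripts to look and compute and a tool call to move; the robot and the scene stay as the last step left them, time stands still between calls to the robot, and variables do not carry over. Pictures are saved under pics/ and viewed, at most 10 in all, crops included, and the job is handed in when it is done.

Besides the shell and the picture viewer there is one more tool, called after "Request:" as name(argument=value, ...) on one line, values as JSON. jog_arm: Moves the arm, as the interface text tells. Its arguments: {"type":"object","properties":{"steps":{"type":"array"},"squeeze":{"type":"number"}},"required":["steps"]}

```bash
mkdir -p pics; cat > h.py <<'E'
import numpy as np, cv2, pickle
from station import r
def cap(n,f):
    c=r.capture(n); cv2.imwrite(f'pics/{f}.png',c['frame'][:,:,::-1]); pickle.dump(c,open(f'pics/{f}.pkl','wb')); return c
def K(c):
    f=c['frame'].shape[0]/2/np.tan(np.radians(c['vertical_fov'])/2)
    return np.array([[f,0,c['cx']],[0,f,c['cy']],[0,0,1.]]),np.array([c['k1'],0,0,0.])
def ray(c,p):
    k,d=K(c); s=cv2.undistortPointsIter(np.array([[p]],float),k,d,None,None,(3,50,1e-10))[0,0]
    R=np.array(c['R']); return -R.T@np.array(c['t']), R.T@np.array([s[0],s[1],1])
def atz(c,p,z):
    o,v=ray(c,p); return o+v*(z-o[2])/v[2]
def proj(c,X):
    k,d=K(c); return cv2.projectPoints(np.array(X,float).reshape(-1,1,3),cv2.Rodrigues(np.array(c['R']))[0],np.array(c['t'],float),k,d)[0][:,0]
def load(f): return pickle.load(open(f'pics/{f}.pkl','rb'))
E
python3 - <<'E'
from h import *
a=cap('side','s0');b=cap('top','t0')
for c in (a,b): print(-np.array(c['R']).T@c['t'],c['vertical_fov'],c['k1'])
s=r.get_state();print(s['clock'],s['ee_pos'],s['orientation'],r.tip_reach)
E
```

```text
[0.30125224 0.61319117 0.9303547 ] 46.768952160899616 -0.15107923999838108
[0.40515017 0.00874514 0.84608434] 53.71707541064485 -0.042270298714866275
0.1 [ 0.16167357 -0.60331892  0.25262111] [-6.25081936e-04  9.91444105e-01  1.30530428e-01 -6.51427658e-05] 0.022
```

View pics/s0.png

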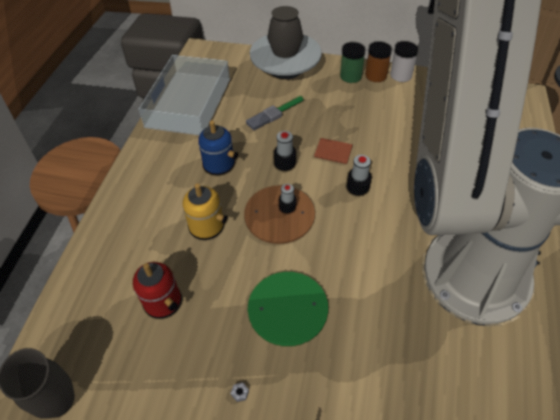

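View pics/t0.png

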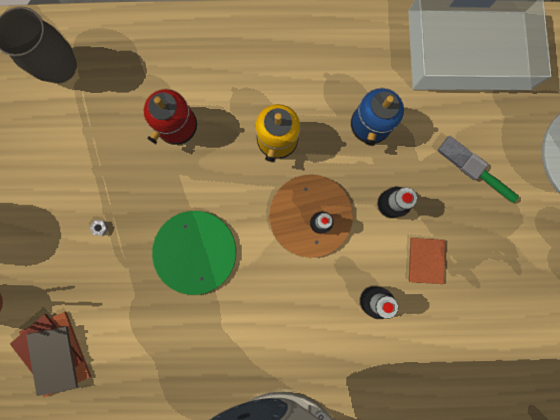

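The side view shows three gauges: on the bat (288,198), at (285,150) and at (359,175). In the top view they are at (322,221), (398,201) and (379,303). The one on the wooden bat is clearly the smallest and matches the description. The blue canister is at side (216,150), top (378,115). I'll confirm in an enlarged crop.

```bash
python3 - <<'E'
from h import *
a=load('s0')['frame'];b=load('t0')['frame']
A=cv2.resize(a[110:240,185:325],None,fx=4,fy=4,interpolation=3)[:,:400]
A=cv2.resize(a[115:225,190:310],(400,367),interpolation=3)
B=cv2.resize(b[80:245,300:420],(400,550),interpolation=3)
o=np.zeros((550,800,3),np.uint8);o[:367,:400]=A;o[:,400:]=B
cv2.imwrite('pics/crop0.png',o[:,:,::-1])
E
```

```text
(no output)
```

View pics/crop0.png

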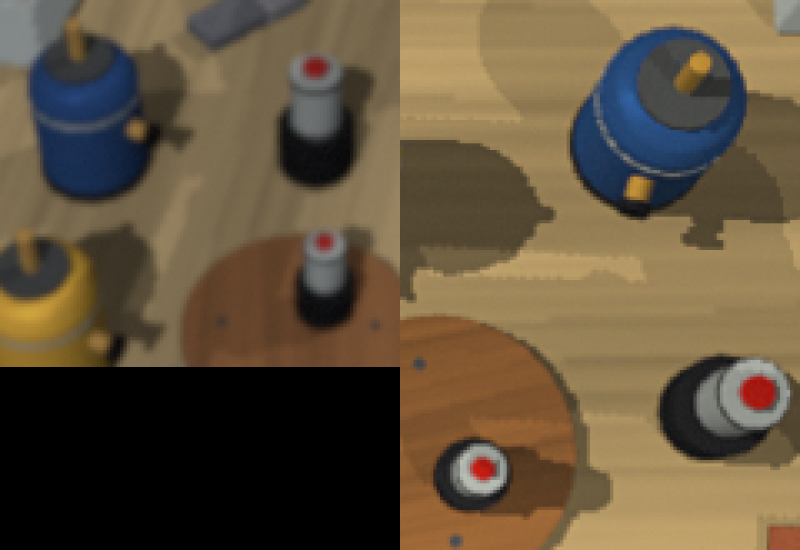

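The gauge on the bat (crop 483,468) is clearly smaller than the other one shown (758,392), and its barrel is thinner. The blue stem tip is at crop (700,63), and at (74,22) in the side crop.

```bash
python3 - <<'E'
from h import *
a=load('s0');b=load('t0')
def S(x,y):return (190+x/3.3333-.35,115+y/3.3333-.35)
def T(x,y):return (300+(x-400)/3.3333-.35,80+y/3.3333-.35)
def tri(p,q):
    o,v=ray(a,p);w,u=ray(b,q)
    s=np.linalg.lstsq(np.c_[v,-u],w-o,rcond=None)[0]
    x,y=o+s[0]*v,w+s[1]*u; return (x+y)/2,np.linalg.norm(x-y)
print('cap',atz(a,S(324,242),.086),atz(b,T(483,468),.086),tri(S(324,242),T(483,468)))
print('gauge bell ring top',atz(b,T(471,474),.03))
print('tip',atz(a,S(75,20),.147),atz(b,T(700,63),.147),tri(S(75,20),T(700,63)))
print('shoulder',atz(b,T(684,84),.115),atz(a,S(78,60),.115))
print('bat',atz(b,(311.5,216),.012))
o=[[-6.25e-04,9.91444e-01,1.3053e-01,-6.5e-05]]
from scipy.spatial.transform import Rotation as Q
s=r.get_state();q=s['orientation'];R=Q.from_quat([*q[1:],q[0]]).as_matrix();print(R.round(3))
for X in ([atz(b,T(483,468),.086)[0],atz(b,T(483,468),.086)[1],.16],): print(R.T@(np.array(X)-s['ee_pos']))
E
```

```text
cap [ 0.45708888 -0.08408348  0.086     ] [ 0.45823056 -0.08417908  0.086     ] (array([ 0.45770615, -0.08430809,  0.08564728]), np.float64(0.0011100644687668552))
gauge bell ring top [ 0.45866113 -0.08383328  0.03      ]
tip [ 0.66584096 -0.20233487  0.147     ] [ 0.66599156 -0.19618244  0.147     ] (array([ 0.66242785, -0.19374902,  0.15533518]), np.float64(0.0008563993526249114))
shoulder [ 0.66600183 -0.19618727  0.115     ] [ 0.66505995 -0.19432264  0.115     ]
bat [ 0.47188272 -0.06703237  0.012     ]
[[ 0.966  0.259 -0.   ]
 [ 0.259 -0.966  0.001]
 [ 0.    -0.001 -1.   ]]
[ 0.42081582 -0.42457564  0.09316897]
```

Request:
jog_arm(steps=[[[0,3,-3,0,0],[0,6.4,-6.4,0,0],[0,9.8,-9.9,0,0],[0,13.2,-13.3,0,0],[0,16.6,-16.8,0,0],[0,20,-20.2,0,0],[0,23.4,-23.6,0,0],[0,26.8,-27.1,0,0],[0,30.2,-30.5,0,0],[0,33.6,-33.9,0,0]]])

```text
clock: 1.1
ee_pos: [0.399, -0.1874, 0.2533]
orientation: [0.0, 0.991, 0.13, 0.0]
force: [1.2, -0.4, -0.6]
gripper_width: 0.996
finger_force: 0.0
```

Request:
jog_arm(steps=[[[0,3,-3,0,0],[0,5.5,-5.5,1,0],[0,7,-7.2,3,0],[0,8,-8.1,5,0],[0,8.4,-8.5,7,0],[0,8.4,-8.5,8,0],[0,8.4,-8.5,8,0],[0,8.4,-8.5,8,0],[0,8.4,-8.5,8,0],[0,8.4,-8.5,8,0]]])

```text
clock: 2.1
ee_pos: [0.4581, -0.0859, 0.1741]
orientation: [0.0, 0.991, 0.13, 0.001]
force: [0.5, 0.3, -0.3]
gripper_width: 1.001
finger_force: 0.0
```

```bash
python3 - <<'E'
from h import *
c=cap('wrist','w1'); s=r.get_state(); print(s['clock'],s['ee_pos'],s['orientation'],s['qpos'],s['force'])
print(-np.array(c['R']).T@c['t'],np.array(c['R']).round(2))
print(proj(c,[[.458,-.0843,.086],[.458,-.0843,.042]]))
f=c['frame'].astype(int);m=((f[...,0]>150)&(f[...,1]<60)&(f[...,2]<60)).astype(np.uint8)
n,l,st,ce=cv2.connectedComponentsWithStats(m)
for i in range(1,n):
  if st[i,4]>30: print(st[i],ce[i],atz(c,ce[i],.086))
E
```

```text
2.15 [ 0.4580464  -0.08582605  0.17403499] [2.14459440e-04 9.91483156e-01 1.30233166e-01 6.53434589e-04] [-1.88446954e-01  2.07236305e-01  2.04042742e+00  3.39964427e-06
  8.92553474e-01  1.12113889e+00] [ 0.25046783 -0.26457271  0.38979841]
[ 0.52124593 -0.06860599  0.29516986] [[ 0.26 -0.97  0.  ]
 [-0.93 -0.25  0.26]
 [-0.25 -0.07 -0.97]]
[[275.68286797 223.73160874]
 [275.98837844 205.55874324]]
[266 216  21  20 315] [276.26666667 225.52380952] [ 0.45699553 -0.08493143  0.086     ]
[539 223  21  30 505] [550.54257426 238.        ] [ 0.49207658 -0.24651154  0.086     ]
```

View pics/w1.png

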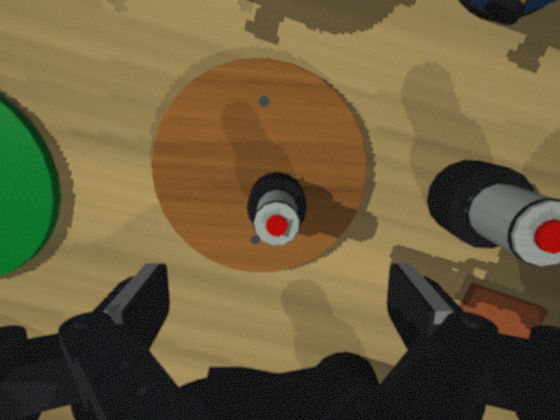

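The red cap is at (276,225) and agrees with the earlier estimate to about 1 mm. The tall neighbour's bell edge at (430,195) is more than 100 mm away, so the path down is clear.

Request:
jog_arm(steps=[[[0,0,-0.1,2,0],[0,0,-0.1,4,0],[0,0,-0.1,6,0],[0,0,-0.1,8,0],[0,0,-0.1,9.5,0],[0,0,-0.1,10.5,0],[0,0,-0.1,10.5,0],[0,0,-0.1,10.5,0],[120,0,-0.1,10.5,0],[160,0,-0.1,10.5,0]]], squeeze=35)

```text
clock: 3.15
ee_pos: [0.458, -0.0846, 0.069]
orientation: [0.0, 0.991, 0.131, 0.001]
force: [0.2, -0.6, 1.0]
gripper_width: 0.693
finger_force: 0.0
```

Request:
jog_arm(steps=[[[255,0,0,0,0],[255,0,0,0,0],[255,0,0,0,0],[255,0,0,0,0],[255,0,0,0,0],[255,0,0,0,0],[255,0,0,0,0],[255,0,0,0,0],[255,0,0,0,0],[255,0,0,0,0]]])

```text
clock: 4.15
ee_pos: [0.4577, -0.0845, 0.0686]
orientation: [0.0, 0.991, 0.131, 0.0]
force: [-1.0, -0.3, 6.1]
gripper_width: 0.319
finger_force: 34.4
```

Request:
jog_arm(steps=[[[255,0,0,-0.5,0],[255,0,0,-1.5,0],[255,0,0,-3,0],[255,0,0,-5.5,0],[255,0,0,-8.5,0],[255,0,0,-11.5,0],[255,0,0,-14.5,0],[255,0,0,-16.5,0],[255,0,0,-17,0],[255,0,0,-17,0]]])

```text
clock: 5.15
ee_pos: [0.4576, -0.0845, 0.2389]
orientation: [0.0, 0.991, 0.131, 0.001]
force: [0.5, -0.2, -2.7]
gripper_width: 0.322
finger_force: 34.8
```

```bash
python3 - <<'E'
from h import *
from scipy.spatial.transform import Rotation as Q
c=cap('wrist','w2');d=cap('side','s2'); s=r.get_state(); print(s['clock'],s['ee_pos'],s['force'],s['finger_force'])
q=s['orientation'];R=Q.from_quat([*q[1:],q[0]]).as_matrix()
print(R.T@(np.array([.666,-.196,s['ee_pos'][2]])-s['ee_pos']))
p=s['ee_pos'];g=proj(d,[p-[0,0,.057],p+[0,0,.017]]);print(g)
x,y=g.mean(0).astype(int)
o=np.zeros((420,800,3),np.uint8);o[:,:400]=cv2.resize(d['frame'][y-60:y+60,x-57:x+57],(400,420),interpolation=3)
o[:,400:]=cv2.resize(c['frame'][:,:],(400,420),interpolation=3);cv2.imwrite('pics/c2.png',o[:,:,::-1]);print(x,y)
E
```

```text
5.25 [ 0.45669663 -0.08432861  0.23731136] [ 0.09697463  0.17228791 -1.43005852] 34.75263476371765
[ 0.17327139  0.16203484 -0.00036681]
[[286.76643266 158.54079831]
 [286.51452936 133.11587304]]
286 145
```

View pics/c2.png

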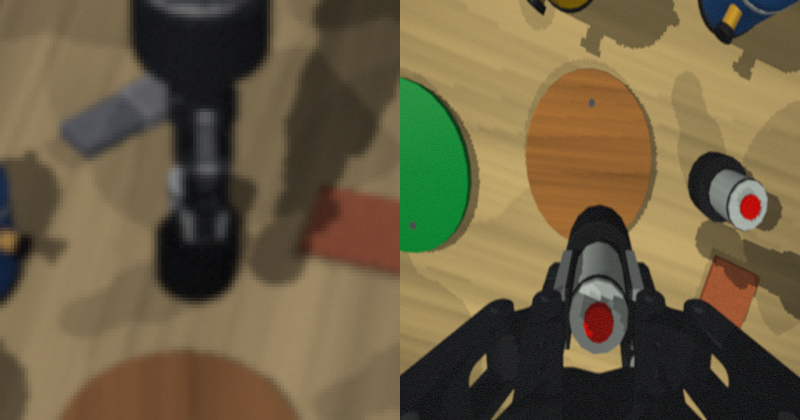

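The gauge is held upright between the pads (the rod cap shows at 598,322 in the wrist half). Next I'll move over the blue stem.

Request:
jog_arm(steps=[[[255,1,1,0,0],[255,3,2.8,0,0],[255,5.5,5.1,0,0],[255,8,7.5,0,0],[255,10.5,9.8,0,0],[255,13,12.2,0,0],[255,15,14,0,0],[255,16.5,15.5,0,0],[255,17.2,16.1,0,0],[255,17.3,16.2,0,0]]])

```text
clock: 6.25
ee_pos: [0.6669, -0.1967, 0.2365]
orientation: [-0.0, 0.991, 0.13, -0.001]
force: [-0.2, -0.3, -2.6]
gripper_width: 0.32
finger_force: 34.7
```

Request:
jog_arm(steps=[[[255,0,0,0,0],[255,0,0,0,0],[255,0,0,0,0],[255,0,0,0,0],[255,0,0,0,0],[255,0,0,0,0],[255,0,0,0,0],[255,0,0,0,0],[255,0,0,0,0],[255,0,0,0,0]]])

```text
clock: 7.25
ee_pos: [0.6665, -0.1962, 0.2383]
orientation: [0.0, 0.991, 0.131, 0.0]
force: [0.3, 0.3, -2.1]
gripper_width: 0.316
finger_force: 34.7
```

```bash
python3 - <<'E'
from h import *
c=cap('wrist','w3');d=cap('side','s3');e=cap('top','t3'); s=r.get_state(); print(s['clock'],s['ee_pos'],s['force'],s['finger_force'])
p=s['ee_pos'];
for k in (c,d,e): print(proj(k,[p-[0,0,.057],[.666,-.196,.147],[.666,-.196,.115]]).round(1).tolist())
o=np.zeros((420,800,3),np.uint8);o[:,:400]=cv2.resize(d['frame'][75:195,155:269],(400,420),interpolation=3)
o[:,400:]=cv2.resize(c['frame'][0:420,:],(400,420),interpolation=3);cv2.imwrite('pics/c3.png',o[:,:,::-1])
E
```

```text
7.4 [ 0.66646489 -0.19620761  0.2382473 ] [ 0.0042809  -0.20140151 -1.91251709] 34.747368693351746
[[278.5, 242.0], [277.9, 223.1], [277.9, 209.5]]
[[209.3, 111.4], [211.3, 122.4], [212.9, 132.1]]
[[395.3, 90.9], [389.5, 98.5], [384.7, 104.9]]
```

View pics/c3.png

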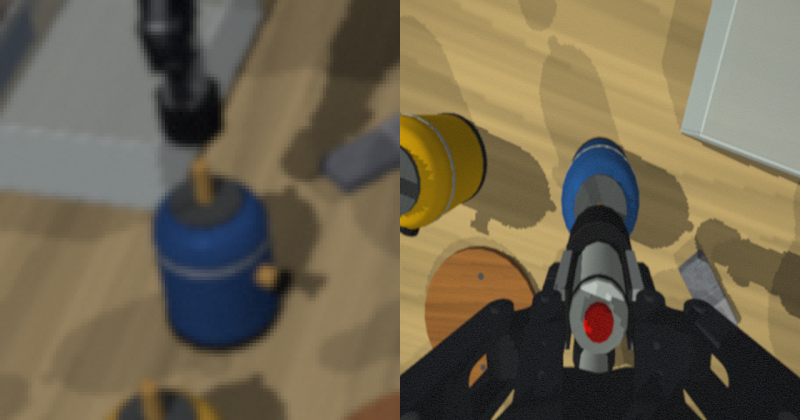

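The bell (190,130 in the side half) hangs directly over the stem tip (201,160). The projections agree to about 1–2 mm.

Request:
jog_arm(steps=[[[255,0,0,0.8,0],[255,0,0,1.8,0],[255,0,0,2.6,0],[255,0,0,3.2,0],[255,0,0,3.6,0],[255,0,0,4,0],[255,0,0,4.3,0],[255,0,0,4.5,0],[255,0,0,4.7,0],[255,0,0,4.7,0]]])

```text
clock: 8.4
ee_pos: [0.6666, -0.1962, 0.1916]
orientation: [0.0, 0.991, 0.131, 0.0]
force: [-1.4, 0.6, 2.1]
gripper_width: 0.316
finger_force: 35.1
```

Request:
jog_arm(steps=[[[255,0,0,0.2,0],[255,0,0,0.4,0],[255,0,0,0.6,0],[255,0,0,0.8,0],[255,0,0,1,0],[255,0,0,1.1,0],[255,0,0,1.1,0],[255,0,0,1.1,0],[255,0,0,1.1,0],[255,0,0,1.1,0]]])

```text
clock: 9.4
ee_pos: [0.6666, -0.1963, 0.1807]
orientation: [0.0, 0.991, 0.131, 0.0]
force: [-2.2, 0.6, 5.7]
gripper_width: 0.322
finger_force: 35.3
```

The press is about 7.7 N net. I'll go a few mm further and hold.

Request:
jog_arm(steps=[[[255,0,0,0.1,0],[255,0,0,0.2,0],[255,0,0,0.3,0],[255,0,0,0.4,0],[255,0,0,0.4,0],[255,0,0,0.4,0],[255,0,0,0.4,0],[255,0,0,0.4,0],[255,0,0,0.4,0],[255,0,0,0.4,0]]])

```text
clock: 10.4
ee_pos: [0.6667, -0.1962, 0.1767]
orientation: [0.0, 0.991, 0.131, 0.0]
force: [-2.2, 0.4, 5.9]
gripper_width: 0.316
finger_force: 35.3
```

Request:
jog_arm(steps=[[[255,0,0,0,0],[255,0,0,0,0],[255,0,0,0,0],[255,0,0,0,0],[255,0,0,0,0],[255,0,0,0,0],[255,0,0,0,0],[255,0,0,0,0],[255,0,0,0,0],[255,0,0,0,0]]])

```text
clock: 11.4
ee_pos: [0.6666, -0.1962, 0.1767]
orientation: [0.0, 0.991, 0.131, 0.0]
force: [-2.8, 0.9, 6.0]
gripper_width: 0.316
finger_force: 35.3
```

```bash
python3 - <<'E'
from h import *
c=cap('wrist','w4');d=cap('side','s4'); s=r.get_state(); print(s['clock'],s['ee_pos'],s['force'],s['finger_force'])
p=s['ee_pos'];print(proj(c,[p+[0,0,.0174],p+[0,0,.0294]]))
o=np.zeros((420,800,3),np.uint8);o[:,:400]=cv2.resize(d['frame'][75:195,155:269],(400,420),interpolation=3)
o[:,400:]=cv2.resize(c['frame'][180:390,180:380],(400,420),interpolation=3);cv2.imwrite('pics/c4.png',o[:,:,::-1])
E
```

```text
11.5 [ 0.6666191  -0.19625288  0.17671755] [-2.25898671  0.01387762  6.95173402] 35.32365381717682
[[278.90624032 322.37234106]
 [279.03937352 345.70442073]]
```

View pics/c4.png

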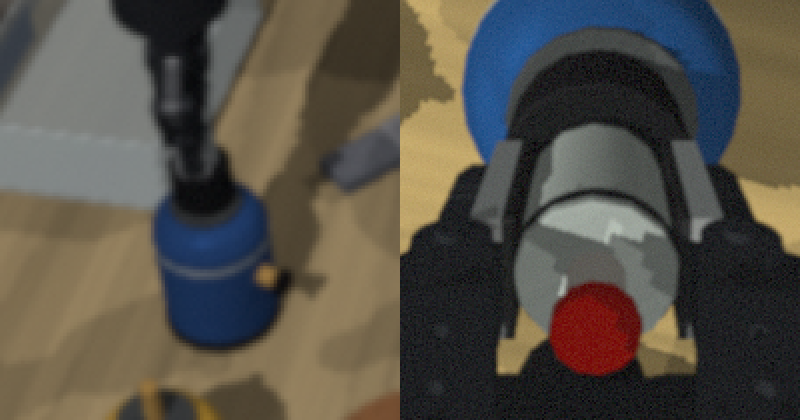

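The red cap is at (596,330) in the crop, (278,345) in the full picture. That is where a 12 mm rod extension projects, and the bell sits down over the stem. It has been held for more than 1 s, so I'll lift and return.

Request:
jog_arm(steps=[[[255,0,0,-0.4,0],[255,0,0,-0.9,0],[255,0,0,-1.5,0],[255,0,0,-2.2,0],[255,0,0,-3,0],[255,0,0,-4,0],[255,0,0,-5,0],[255,0,0,-5.8,0],[255,0,0,-6.2,0],[255,0,0,-6.2,0]]])

```text
clock: 12.5
ee_pos: [0.6668, -0.1963, 0.2391]
orientation: [0.0, 0.991, 0.131, 0.001]
force: [0.3, 0.3, -1.9]
gripper_width: 0.318
finger_force: 34.9
```

Request:
jog_arm(steps=[[[255,-0.8,-0.9,0,0],[255,-2.4,-2.7,0,0],[255,-4.5,-5.1,0,0],[255,-6.7,-7.6,0,0],[255,-9,-10.2,0,0],[255,-11.3,-12.8,0,0],[255,-13.3,-15,0,0],[255,-14.7,-16.7,0,0],[255,-15.4,-17.4,0,0],[255,-15.5,-17.5,0,0]]])

```text
clock: 13.5
ee_pos: [0.4703, -0.0667, 0.2382]
orientation: [-0.0, 0.991, 0.131, -0.0]
force: [0.2, -0.2, -1.8]
gripper_width: 0.314
finger_force: 34.9
```

Request:
jog_arm(steps=[[[255,0,0,0,0],[255,0,0,0.8,0],[255,0,0,2.5,0],[255,0,0,5,0],[255,0,0,8,0],[255,0,0,11,0],[255,0,0,13.5,0],[255,0,0,15,0],[255,0,0,15.5,0],[255,0,0,15.5,0]]])

```text
clock: 14.5
ee_pos: [0.4714, -0.0675, 0.0823]
orientation: [-0.0, 0.991, 0.13, -0.001]
force: [0.1, 0.7, -1.5]
gripper_width: 0.318
finger_force: 34.9
```

Request:
jog_arm(steps=[[[255,0,0,0.3,0],[255,0,0,0.6,0],[255,0,0,0.8,0],[255,0,0,1,0],[255,0,0,1.1,0],[255,0,0,1.2,0],[255,0,0,1.25,0],[255,0,0,1.3,0],[255,0,0,1.3,0],[255,0,0,1.3,0]]])

```text
clock: 15.5
ee_pos: [0.4715, -0.0672, 0.0703]
orientation: [-0.0, 0.991, 0.131, 0.0]
force: [-0.6, 0.2, -2.0]
gripper_width: 0.319
finger_force: 34.9
```

Request:
jog_arm(steps=[[[255,0,0,0.05,0],[255,0,0,0.1,0],[255,0,0,0.1,0],[255,0,0,0.15,0],[255,0,0,0.15,0],[255,0,0,0.2,0],[255,0,0,0.2,0],[255,0,0,0.2,0],[255,0,0,0.2,0],[255,0,0,0.2,0]]])

```text
clock: 16.5
ee_pos: [0.4716, -0.0673, 0.0686]
orientation: [0.0, 0.991, 0.131, 0.0]
force: [-1.8, -1.8, 5.5]
gripper_width: 0.318
finger_force: 35.5
```

It is in contact, so I'll release gently.

Request:
jog_arm(steps=[[[165,0,0,0,0],[160,0,0,0,0],[155,0,0,0,0],[150,0,0,0,0],[140,0,0,0,0],[120,0,0,0,0],[80,0,0,0,0],[40,0,0,0,0],[0,0,0,0,0],[0,0,0,0,0]]])

```text
clock: 17.5
ee_pos: [0.4715, -0.0673, 0.0683]
orientation: [-0.0, 0.991, 0.131, -0.0]
force: [0.3, 0.3, 0.2]
gripper_width: 1.001
finger_force: 0.0
```

Request:
jog_arm(steps=[[[0,0,0,0,0],[0,0,0,0,0],[0,0,0,0,0],[0,0,0,-1,0],[0,0,0,-3,0],[0,0,0,-6,0],[0,0,0,-9,0],[0,0,0,-12,0],[0,0,0,-14,0],[0,0,0,-14,0]]])

```text
clock: 18.5
ee_pos: [0.4732, -0.0675, 0.2118]
orientation: [0.001, 0.991, 0.131, 0.003]
force: [1.0, 0.2, 0.2]
gripper_width: 1.006
finger_force: 0.0
```

```bash
python3 - <<'E'
from h import *
c=cap('wrist','w5');d=cap('side','s5'); s=r.get_state(); print(s['clock'],s['ee_pos'],s['force'],s['gripper_width'])
print(proj(c,[[.4716,-.0673,.086]]))
o=np.zeros((420,800,3),np.uint8);o[:,:400]=cv2.resize(d['frame'][135:255,225:339],(400,420),interpolation=3)
o[:,400:]=cv2.resize(c['frame'],(400,420),interpolation=3);cv2.imwrite('pics/c5.png',o[:,:,::-1])
E
```

```text
18.6 [ 0.47149981 -0.06727119  0.208773  ] [-0.81662913  0.08514915 -0.31050689] 0.9998002086517137
[[277.03545683 210.92448987]]
```

View pics/c5.png

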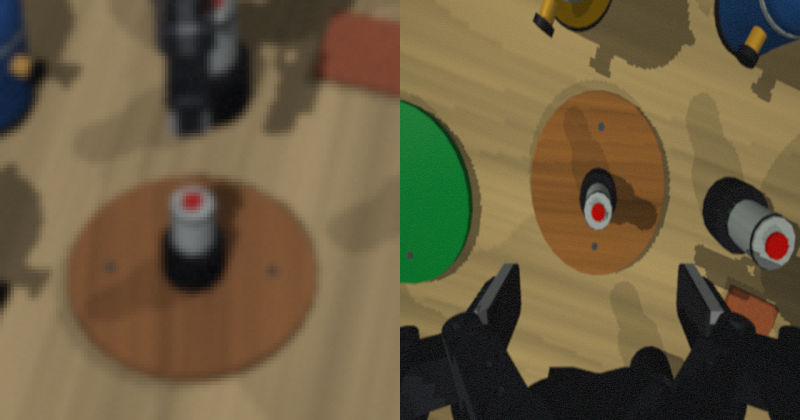

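The gauge stands upright at the bat's centre (side crop 193,240; wrist cap 598,212), and the gripper is clear of it.

```bash
python3 -c "
from station import r
print(r.hand_in())"
```

```text
the job is handed in; nothing more can be done
None
```

I pressed the gauge onto the blue canister's valve stem until the rod stood about 12 mm out, held it there for over a second, then stood the gauge upright on the wooden bat and let go; the job was handed in at about 18.6 s.

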